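Close and seal a dot-blot vacuum manifold

TASK

Close the dot-blot manifold: pick up the well template by its bow handle and lower it gently over the two locating pins of the white base, large hole on large pin, until it rests on the seal. Then swing both cam latches fully home, clockwise, so that they press the template down flush on the base and stay there, and leave the other things on the bench where they stand.

Things in the scene. Friction and masses are not known exactly. Their poses are not given: they have to be found in the camera images.
- manifold_base: White plastic base, 112 (x) x 212 (y) x 36 mm high, fixed; origin at the centre of its underside, z up. On its flat top stand two steel locating pins (see pin_large, pin_small) and, between them, a black spring-backed rubber seal frame, 84 x 91 mm, 3.5 mm proud, that sinks flush under about 7 N at each end. A cam latch turns on an upright pivot at each end (x 0, y +88 and -88 mm).
- template: Grey plate with 48 small white wells, 96 (x) x 128 (y) x 12 mm, 0.32 kg; origin at the centre of its underside, z up. Starts flat on the bench. On the pins its frame is parallel to the base's, the same way round; its origin is then 39.5 mm above the base's origin when resting on the seal, 36 mm when flush. Each end carries a 5 mm high steel ramp for the latch nose.
- handle (a point): Middle of the bow handle's bar on the template, 45 mm above the template's underside and 33 mm above its upper face. The bar is round, 10 mm thick, runs along the template's y and is straight for 54 mm; its two legs stand at y +-32 mm.
- hole_large (a point): Centre of the template's large through hole, 14 mm wide, at its lower mouth: x -34, y +54 mm in the template's frame.
- hole_small (a point): Centre of the template's small through hole, 10 mm wide, at its lower mouth: x +34, y -54 mm in the template's frame.
- pin_large (a point): Tip of the large locating pin: 12 mm thick, 26 mm tall above the base's top with a 10 mm long tapered nose, tip 62 mm above the bench, at x -34, y +54 mm in the base's frame.
- pin_small (a point): Tip of the small locating pin: 8 mm thick, 26 mm tall with a tapered nose, tip 62 mm above the bench, at x +34, y -54 mm in the base's frame.
- knob_left (a point): Top centre of the upright steel finger knob (14 mm thick, 26 mm tall) on the end of the left latch's lever (the latch at the base's +y end), 92 mm above the bench, 58 mm from its pivot. The flat lever under it, 12 mm wide, spans heights 58 to 66 mm.
- knob_right (a point): The same for the right latch (the latch at the base's -y end).
- pivot_left (a point): Top of the left latch's pivot, on its upright axis, 70 mm above the bench. The latch is an aluminium elbow: lever with knob and, at right angles, a 43 mm nose with a steel ball under its end. Open, the lever points outwards from the base; closed, the lever lies along the base's +x and the nose over the template's end.
- pivot_right (a point): The same for the right latch; closed, its lever lies along the base's -x.
- latch_left (a joint): Angle of the left latch: 0 is fully open, it grows as the latch turns clockwise seen from above, 1.745 is fully closed against its stop. It stays where it is left.
- latch_right (a joint): The same for the right latch: 0 open, 1.745 closed, clockwise seen from above closes it.
- tube_rack: Orange rack with small tubes, 64 x 156 x 52 mm, loose bystander; origin under its centre.
- dye_bottle: Small brown bottle with black cap, 34 mm across, 62 mm tall, loose bystander; origin under its centre.
- vial: Small white vial with a white cap, 21 mm across, 45 mm tall, loose bystander standing upright; origin under its centre.
Mind the look-alikes: they are no part of the job. What is shaped like the template but pink is not meant.

How it is judged:
By the outcome, as a careful person would: the job done as asked, in the order asked, and still so for the second after the job is handed in, with the robot touching nothing.
It also fails if it takes over 64 s, if anything falls off the work surface, if the arm or the gripper's body presses on something with over 40 N, if the wrist force passes 120 N, or if a joint passes its speed limit or range.

ROBOT

A 7-joint arm with a two-finger parallel gripper is mounted at the origin on a cart in front of the work surface, level with it; the furniture and walls round the work are solid. World frame = base frame: x ahead of the robot, y to its left, z up, the work surface at z = 0. Lengths are in m, angles in rad, forces in N, time in s.
With the tool pointing down it reaches from about 0.425 to 0.925 m from the base axis. Payload 6.8 kg.
Tool frame: the origin (TCP) lies midway between the tips of the shut fingers; the grasp point (between the pads) lies 19 mm behind it; z points along the fingers, y is the line along which they close (so a half turn about z gives the same grasp; the last joint's range is limited). The gripper opens to 88 mm and grips with 3 to 60 N. Pads are 20 mm wide; open, the fingers measure 115 mm over their backs; the gripper's body (75 mm by 178 mm) begins 61 mm behind the grasp point.
Start: joints at [-0.108, 0.477, 0.022, 1.555, -0.011, 1.109, -0.083], TCP at [0.675, 0, 0.223] pointing down, gripper open.
Joint ranges: [-2.96, 2.96], [-0.34, 2.1], [-1.41, 1.46], [0.24, 2.44], [-1.37, 4.51], [0.17, 1.92], [-2.96, 2.96]. Speed limits (rad/s): [2.39, 2.39, 3.14, 3.14, 3.14, 3.14, 3.14].

INTERFACE

Orientations are given as [roll, pitch, yaw] about the fixed x, y, z axes, in that order (R = Rz(yaw) Ry(pitch) Rx(roll)).
In Python, from plant import manip gives the robot as it stands. The module is installed in compiled form; this text tells all that it offers. Calls block until the motion is done:
- manip.movep(position, orientation): joint-space move of the TCP to a pose.
- manip.move_linear(position, ori=None, speed=0.15): straight line of the TCP; ori=None keeps the orientation; speed is the mean speed in m/s.
- manip.move_joints(angles): joint-space move.
- manip.set_gripper(opening): finger opening in m; the grip force is fixed at half the most; returns when the fingers have stopped.
- manip.hold(seconds).
- manip.ik(position, orientation): joint angles nearest the present ones, or None.
- manip.read_camera(name): name is "scene" or "side" or "wrist"; returns a dict with "frame" (384x512x3 uint8, red, green, blue), "range_z" (384x512 float32, m along the optical axis (not along the pixel's ray), 0 where there is no reading), "mtx" (3x3 intrinsics, pixels), "eye" and "rotation" of the camera in the world; the wrist camera has in their place "hand_eye" (4x4, takes a point from camera to tool coordinates, whose origin is the TCP and whose axes are the flange's). Camera axes: x right, y up, looking along -z (the intrinsics and any distortion apply to the point x, -y, -z); pixel columns grow to the right and rows downward; lengths in m; the calibration is good to about 2 mm. A picture is of the moment at which its call begins: read the wrist's pose just before it.
A pose or a line that the arm cannot do raises manip.IKError and nothing moves.
- manip.hand_in(): hands the job in; it is judged then, once.
Readings, each from a call of its own:
- manip.current_clock(): time.
- manip.current_joint_pos(): joint angles.
- manip.current_dq(): joint speeds.
- manip.current_tau(): joint torques, N m.
- manip.current_position(): TCP position.
- manip.current_tcp_rot(): TCP orientation.
- manip.current_force(): force on the tool from outside, world axes, zero at the start.
- manip.current_torque(): the same for the moment, N m.
- manip.current_finger_gap(): finger opening in m.
- manip.current_grasp_force(): force on a finger pad.
Only numpy, scipy, OpenCV 4.12 (cv2) and the standard library are available. Lean on these libraries where they do the work, as an engineer would, in place of code of your own. Each camera call takes 0.05 s, during which the arm holds its last target. There are 200 camera calls.

## Working session

There is one attempt and no reset: what is moved stays moved. The work goes in short steps, each a Python script; the robot and the scene stay as the last script left them, time stands still between calls to the robot, and variables do not carry over. Pictures are saved under pics/ and viewed, at most 10 in all, crops included, and the job is handed in when it is done.

```bash
mkdir -p pics
cat > h.py <<'E'
import numpy as np, cv2
from plant import manip as m
def cloud(c):
    d=c["range_z"]; K=c["mtx"]; v,u=np.mgrid[0:d.shape[0],0:d.shape[1]]
    P=np.stack([(u-K[0,2])/K[0,0]*d,-(v-K[1,2])/K[1,1]*d,-d],-1)
    return P@np.array(c["rotation"]).T+np.array(c["eye"])
def ray(c,u,v,z):
    K=c["mtx"]; r=np.array(c["rotation"])@np.array([(u-K[0,2])/K[0,0],-(v-K[1,2])/K[1,1],-1]); e=np.array(c["eye"])
    return e+r*(z-e[2])/r[2]
E
python3 - <<'E'
from h import *
import pickle
o={}
for n in ("scene","side","wrist"):
    c=m.read_camera(n); o[n]=c
    print(n,{k:np.round(v,3).tolist() if k not in("frame","range_z") else v.shape for k,v in c.items()})
    
pickle.dump(o,open("c0.pkl","wb"))
im=np.hstack([cv2.resize(o["scene"]["frame"],(800,600))]); cv2.imwrite("pics/scene0.png",im[...,::-1])
cv2.imwrite("pics/side0.png",cv2.resize(o["side"]["frame"],(800,600))[...,::-1])
print(m.current_tcp_rot(),m.current_clock())
E
```

```text
scene {'frame': (384, 512, 3), 'range_z': (384, 512), 'mtx': [[427.632, 0.0, 257.834], [0.0, 427.632, 195.671], [0.0, 0.0, 1.0]], 'eye': [-0.043, -0.602, 0.861], 'rotation': [0.836, 0.009, -0.807]}
side {'frame': (384, 512, 3), 'range_z': (384, 512), 'mtx': [[401.051, 0.0, 252.973], [0.0, 401.051, 196.881], [0.0, 0.0, 1.0]], 'eye': [0.158, -0.682, 0.703], 'rotation': [0.899, -0.014, -0.513]}
wrist {'frame': (384, 512, 3), 'range_z': (384, 512), 'mtx': [[264.63, 0.0, 258.39], [0.0, 264.63, 195.484], [0.0, 0.0, 1.0]], 'hand_eye': [[0.001, 0.969, 0.245, 0.067], [1.0, -0.001, -0.0, 0.001], [-0.0, 0.245, -0.969, -0.163], [0.0, 0.0, 0.0, 1.0]]}
[-3.14026083e+00  6.81673870e-05  1.57079534e+00] 0.15
```

View pics/scene0.png

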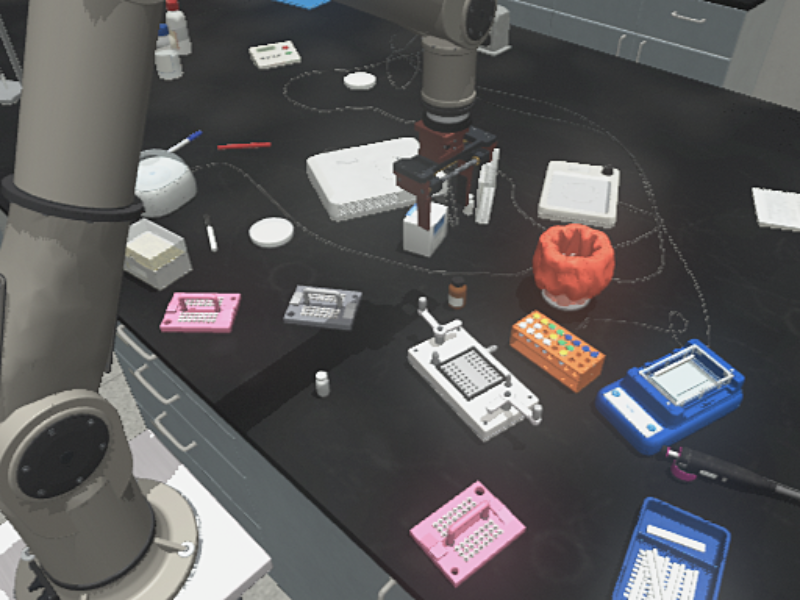

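View pics/side0.png

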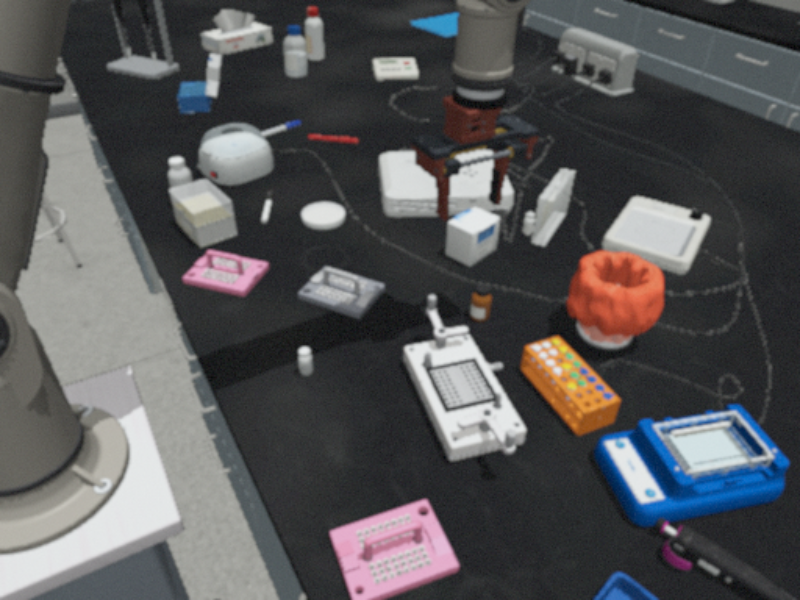

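The candidates shaped like the template, in scene pixels of the 800x600 view, are grey (322,306), pink (201,312) and pink (468,530). Only the grey one fits, since pink is excluded. The base is at (475,375), with its levers at (422,303) and (537,412). I'll measure from depth and enlarge crops to confirm.

```bash
sed -i '1a from scipy.spatial.transform import Rotation as Ro' h.py
sed -i 's/np.array(c\["rotation"\])/Ro.from_euler("xyz",c["rotation"]).as_matrix()/' h.py
python3 - <<'E'
from h import *
import pickle
o=pickle.load(open("c0.pkl","rb"))
def rect(P2):
    r=cv2.minAreaRect((P2*1000).astype(np.float32)); return [np.round(x,1) for x in r]
for n,(tu,tv),(bu,bv) in (("scene",(206,196),(304,240)),("side",(219,186),(297,252))):
    c=o[n]; P=cloud(c); f=c["frame"].astype(int)
    hsv=cv2.cvtColor(c["frame"],cv2.COLOR_RGB2HSV)
    box=np.zeros(P.shape[:2],bool); box[tv-26:tv+26,tu-32:tu+32]=1
    t=box&(abs(P[...,2]-.012)<.004)
    t2=t&(f.sum(2)>150)
    print(n,"templ",t.sum(),rect(P[t2][:,:2]),np.median(P[t2],0).round(4))
    h=box&(P[...,2]>.036)&(P[...,2]<.06)
    print(" handle",h.sum(),rect(P[h][:,:2]),P[h].mean(0).round(4))
    box[:]=0; box[bv-65:bv+65,bu-60:bu+60]=1
    b=box&(abs(P[...,2]-.036)<.003)&(hsv[...,1]<60)&(f.sum(2)>350)
    print(" base",b.sum(),rect(P[b][:,:2]))
    k=(box&(P[...,2]>.05)&(P[...,2]<.1)).astype(np.uint8)
    nn,l,s,_=cv2.connectedComponentsWithStats(k)
    for i in range(1,nn):
        q=P[l==i]
        if len(q)>3: print("  blob",s[i].tolist(),q.mean(0).round(4),"top",q[q[:,2]>q[:,2].max()-.006].mean(0).round(4),q[:,2].max().round(4))
c=o["scene"]["frame"]
a=cv2.resize(c[176:216,172:240],(800,470),interpolation=cv2.INTER_CUBIC)
b=cv2.resize(c[185:285,255:352],(582,600),interpolation=cv2.INTER_CUBIC)
cv2.imwrite("pics/t1.png",a[...,::-1]); cv2.imwrite("pics/b1.png",b[...,::-1])
E
```

```text
scene templ 728 [array([527.3, 166.6]), array([102.5, 131.1]), np.float64(35.7)] [0.5202 0.1582 0.0129]
 handle 89 [array([527.4, 164.8]), array([12.6, 69.8]), np.float64(36.1)] [0.5255 0.1647 0.0475]
 base 1849 [array([ 607.8, -170.7]), array([211.3, 200.5]), np.float64(78.5)]
  blob [341, 175, 23, 16, 247] [ 0.8066 -0.1519  0.0775] top [ 0.8083 -0.1656  0.0972] 0.0999
  blob [288, 177, 10, 8, 56] [ 0.7097 -0.0112  0.0594] top [ 0.7111 -0.0097  0.0621] 0.0653
  blob [267, 190, 28, 28, 227] [ 0.5956 -0.0578  0.0687] top [ 0.6014 -0.0202  0.0917] 0.0947
  blob [331, 199, 19, 15, 80] [ 0.7231 -0.1727  0.0518] top [ 0.7231 -0.1727  0.0518] 0.0554
  blob [351, 207, 13, 10, 39] [ 0.7357 -0.218   0.0518] top [ 0.7357 -0.218   0.0518] 0.0543
  blob [342, 212, 12, 9, 36] [ 0.7014 -0.2084  0.0516] top [ 0.7015 -0.2081  0.0517] 0.0561
  blob [350, 214, 7, 3, 13] [ 0.7182 -0.2175  0.0514] top [ 0.7182 -0.2175  0.0514] 0.0526
  blob [356, 217, 7, 5, 18] [ 0.716  -0.2365  0.0516] top [ 0.716  -0.2365  0.0516] 0.0556
  blob [358, 223, 6, 5, 15] [ 0.699  -0.2522  0.0513] top [ 0.699  -0.2522  0.051
[... 509 characters left out ...]
9]), array([13.4, 73.7]), np.float64(35.7)] [0.5309 0.1635 0.048 ]
 base 1647 [array([ 583.5, -131.3]), array([292.7, 142.6]), np.float64(68.1)]
  blob [303, 187, 10, 5, 37] [ 0.7119 -0.0156  0.0556] top [ 0.7116 -0.0168  0.0605] 0.0633
  blob [273, 188, 26, 33, 268] [ 0.6002 -0.0602  0.0703] top [ 0.6052 -0.0208  0.0935] 0.0966
  blob [336, 215, 21, 28, 278] [ 0.7147 -0.1824  0.0521] top [ 0.715  -0.1825  0.0523] 0.0563
  blob [271, 224, 5, 8, 28] [ 0.5483 -0.1036  0.0578] top [ 0.5493 -0.1025  0.0625] 0.0655
  blob [317, 251, 3, 6, 16] [ 0.5919 -0.2225  0.058 ] top [ 0.5927 -0.2222  0.0628] 0.0657
  blob [292, 261, 38, 29, 393] [ 0.541  -0.2711  0.0707] top [ 0.5438 -0.3062  0.0934] 0.0957
```

View pics/t1.png

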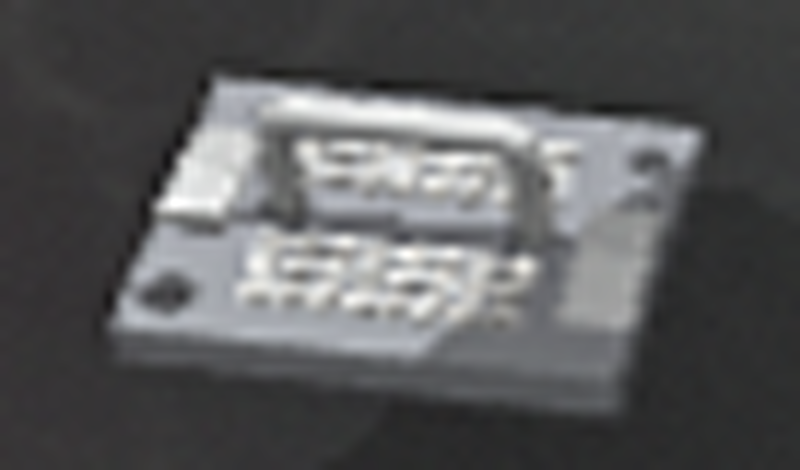

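View pics/b1.png

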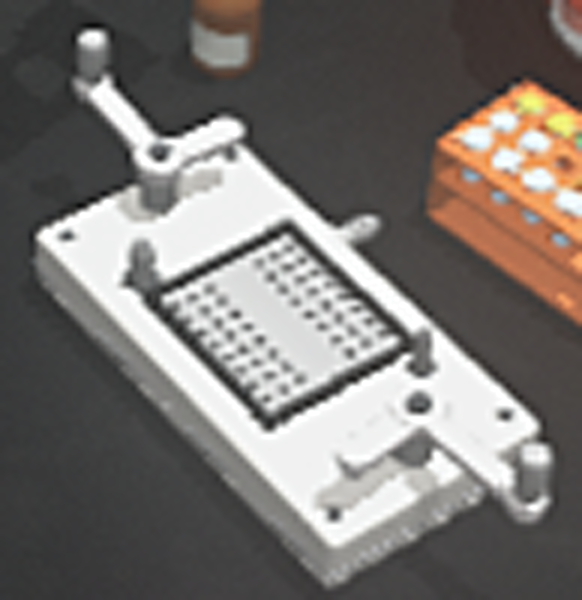

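The template crop shows the grey plate with its wells and bow. The large hole is at crop (165,292), scene px (186,201), and the small hole at (650,163), scene px (227,190). In the base crop the thicker, large pin is at (140,270) and the small pin at (420,350). The pins come out 127.6 mm apart, as specified. Rough yaws are base about -12° and template about +36°. Next I refine both with the wrist camera.

```bash
cat >> h.py <<'E'
def wrist():
    p=np.array(m.current_position()); R=Ro.from_euler("xyz",m.current_tcp_rot()).as_matrix()
    c=dict(m.read_camera("wrist")); H=np.array(c["hand_eye"])
    c["eye"]=p+R@H[:3,3]; c["rotation"]=Ro.from_matrix(R@H[:3,:3]).as_euler("xyz"); return c
def px(c,P):
    q=(np.array(P)-c["eye"])@Ro.from_euler("xyz",c["rotation"]).as_matrix(); K=c["mtx"]
    return K[0,0]*q[0]/-q[2]+K[0,2], -K[1,1]*q[1]/-q[2]+K[1,2]
def down(psi): return [np.pi,0,psi]
D=np.pi/180
E
python3 - <<'E'
from h import *
import pickle
o=pickle.load(open("c0.pkl","rb"))
a=ray(o["scene"],186,200.9,.012); b=ray(o["scene"],227.3,189.9,.012); print("holes",a,b,np.linalg.norm(a-b),np.arctan2(*(a-b)[1::-1])/D-122.2)
W={}
for n,ctr,psi in (("base",(.568,-.162),77.7*D),("tmpl",(.529,.166),125.7*D)):
    t=np.array(ctr)-.06*np.array([np.cos(psi),np.sin(psi)])
    m.movep([*t,.19],down(psi)); m.hold(.2)
    W[n]=wrist(); print(n,m.current_position(),m.current_clock())
pickle.dump(W,open("w.pkl","wb"))
for n in W:
    P=cloud(W[n]); 
    if n=="base":
        for q in ((.546,-.102,.062),(.5895,-.222,.062)):
            s=(np.hypot(P[...,0]-q[0],P[...,1]-q[1])<.02)&(P[...,2]>.048)&(P[...,2]<.07)
            v,u=np.nonzero(s); print("pin",px(W[n],q),u.mean(),v.mean(),P[s].mean(0),P[s][:,2].max(),s.sum())
    else:
        s=(P[...,2]>.036)&(P[...,2]<.06)&(np.hypot(P[...,0]-.529,P[...,1]-.166)<.06)
        print("handle",P[s].mean(0),cv2.minAreaRect((P[s][:,:2]*1000).astype(np.float32)))
im=np.vstack([cv2.resize(W[n]["frame"],(800,600))[...,::-1] for n in W])
cv2.imwrite("pics/wb.png",im[:600]); cv2.imwrite("pics/wt.png",im[600:])
E
```

```text
holes [0.46943826 0.19023465 0.012     ] [0.58566871 0.13760866 0.012     ] 0.12758923241845488 33.440271259686924
base [ 0.55619965 -0.21915559  0.19001613] 1.3917
tmpl [0.56430047 0.11597313 0.18997218] 2.9167
pin (np.float64(223.23726824506673), np.float64(83.32678924995226)) 226.97345132743362 83.45132743362832 [ 0.54949621 -0.10241007  0.05889735] 0.06449024340259135 113
pin (np.float64(286.42597849827877), np.float64(186.4882508673375)) 287.8863636363636 183.20454545454547 [ 0.59205543 -0.2194756   0.05814892] 0.06462391824014002 44
handle [0.5297471  0.16762413 0.04986893] ((530.2029418945312, 166.88351440429688), (9.969926834106445, 72.11265563964844), 34.28849792480469)
```

View pics/wb.png

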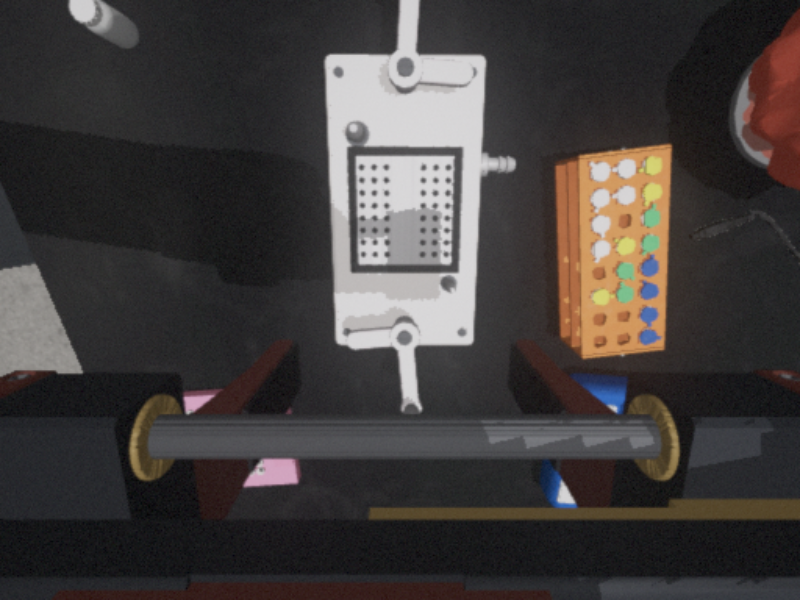

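View pics/wt.png

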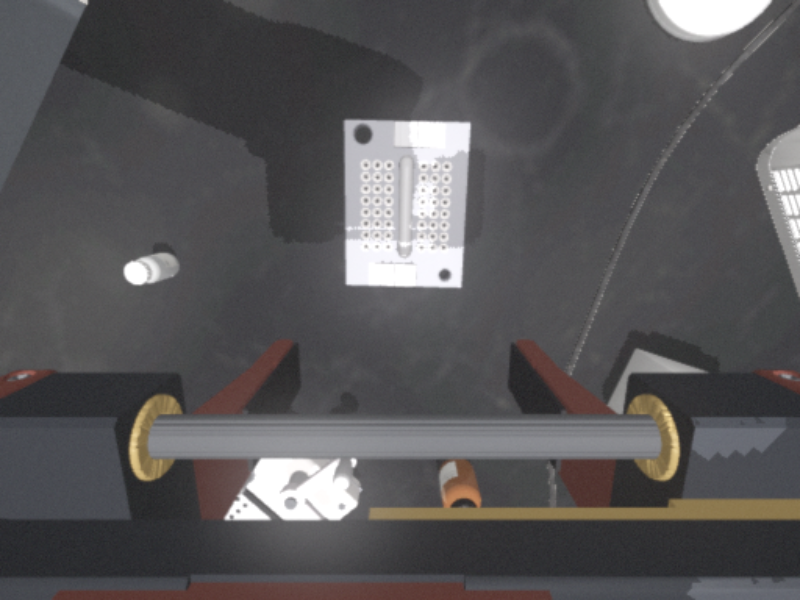

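The wrist views are clear (800 px scale):
- **Base:** pivots at (405,67) and (403,336). The large pin is at (357,131), upper left, and the small pin at (448,284).
- **Template:** large hole at (362,133) and small hole at (445,275), so it faces the same way as the base in the tool frame.

I'll fit these sub-pixel, using blobs and rays at the known heights.

Run:
```python
from h import *
import pickle
W=pickle.load(open("w.pkl","rb")); s=1.5625
def blob(c,u,v,r,dark=True):
    u,v=u/s,v/s; x0,y0=int(round(u-r)),int(round(v-r))
    g=cv2.cvtColor(c["frame"],cv2.COLOR_RGB2GRAY)[y0:y0+2*r+1,x0:x0+2*r+1]
    G=cv2.resize(g,None,fx=8,fy=8,interpolation=cv2.INTER_CUBIC)
    _,t=cv2.threshold(G,0,255,cv2.THRESH_OTSU|(cv2.THRESH_BINARY_INV if dark else 0))
    n,l,st,ce=cv2.connectedComponentsWithStats(t); h=G.shape[0]/2
    i=min(range(1,n),key=lambda i:np.hypot(*(ce[i]-h))-(0 if st[i,4]>60 else -1e3) )
    return (ce[i]+.5)/8-.5+[x0,y0], np.sqrt(st[i,4]/64*4/np.pi)
def fit(A,B): # A model, B world
    a=A-A.mean(0); b=B-B.mean(0); th=np.arctan2((a[:,0]*b[:,1]-a[:,1]*b[:,0]).sum(),(a*b).sum())
    R=np.array([[np.cos(th),-np.sin(th)],[np.sin(th),np.cos(th)]]); t=B.mean(0)-R@A.mean(0)
    return th,t,(B-(A@R.T+t))*1e3
c=W["tmpl"]; B=[]
for u,v in ((362,133),(445,275)):
    p,d=blob(c,u,v,7); w=ray(c,*p,.012); B.append(w[:2]); print("hole",p,"dia px",d,w)
th,t,e=fit(np.array([[-.034,.054],[.034,-.054]]),np.array(B)); print("TEMPL",th/D,t,e.round(1).tolist())
g=cv2.cvtColor(c["frame"],cv2.COLOR_RGB2GRAY); roi=np.zeros_like(g); roi[70:190,215:306]=1
# outline by rays at 12 mm and by depth
P=cloud(c); k=(roi>0)&(P[...,2]>.009)&(P[...,2]<.02)
v,u=np.nonzero(k); r=np.array([ray(c,a,b,.012)[:2] for a,b in zip(u,v)]); print("outline",cv2.minAreaRect((r*1000).astype(np.float32)))
c=W["base"]; B=[]; A=[(0,.088),(0,-.088)]
for u,v in ((405,67),(403,336)):
    p,d=blob(c,u,v,6); w=ray(c,*p,.070); B.append(w[:2]); print("pivot",p,d,w)
th,t,e=fit(np.array(A),np.array(B)); print("BASE piv",th/D,t,e.round(1).tolist())
P=cloud(c); Q=[]
for q in ((.5495,-.1024),(.592,-.2195)):
    k=(np.hypot(P[...,0]-q[0],P[...,1]-q[1])<.02)&(P[...,2]>.0595)&(P[...,2]<.07)
    v,u=np.nonzero(k); w=ray(c,u.mean(),v.mean(),.0615); Q.append(w[:2]); print("pin",u.mean(),v.mean(),k.sum(),w)
th,t,e=fit(np.array([[-.034,.054],[.034,-.054]]),np.array(Q)); print("BASE pin",th/D,t,e.round(1).tolist())
S=[]
for u,v in ((338,72),(474,72),(347,331),(462,331)):
    p,d=blob(c,u,v,4); w=ray(c,*p,.036); S.append(w[:2]); print("screw",p,d,w)
S=np.array(S); print("screw centre",S.mean(0), (S[0]+S[1]-S[2]-S[3])/2, np.arctan2(*((S[0]+S[1]-S[2]-S[3])[::-1]))/D-90)
```

```text
hole [231.81294704  85.41602476] dia px 12.026306770358051 [0.47164948 0.19214    0.012     ]
hole [284.22330684 175.51580857] dia px 7.587773103058178 [0.58894003 0.14109635 0.012     ]
TEMPL 34.28608178964093 [0.53029476 0.16661818] [[-0.1, 0.1], [0.1, -0.1]]
outline ((530.4146728515625, 166.6028594970703), (96.38484954833984, 128.47535705566406), 34.28670883178711)
pivot [258.95360944  42.47832726] 11.800028849012275 [ 0.58921052 -0.07498515  0.07      ]
pivot [258.37963372 215.77716792] 9.495329128658927 [ 0.55190985 -0.24667864  0.07      ]
BASE piv -12.25712575221958 [ 0.57056019 -0.1608319 ] [[-0.0, -0.1], [0.0, 0.1]]
pin 226.08620689655172 82.08620689655173 58 [ 0.54910214 -0.10137032  0.0615    ]
pin 288.77777777777777 184.5 18 [ 0.59254168 -0.22042074  0.0615    ]
BASE pin -12.149541683356304 [ 0.57082191 -0.16089553] [[0.2, -0.4], [-0.2, 0.4]]
screw [216.15693431  45.70956889] 6.6036697681803656 [ 0.54537079 -0.05894379  0.036     ]
screw [303.28782242  45.85044643] 4.478115991081385 [ 0.63759655 -0.07878951  0.036     ]
screw [222.2310815  211.76524203] 5.698035485213008 [ 0.50625617 -0.24313248  0.036     ]
screw [295.19968116 212.23450785] 5.515295866808824 [ 0.59580476 -0.26295282  0.036     ]
screw centre [ 0.57125707 -0.16095465] [0.04045321 0.184176  ] -12.387977477328661
```

All the independent fits agree: hole spacing within 0.1 mm, outline 96.4 x 128.5 mm, and pivots, pins and screws within 0.5 mm. I have the template at (0.5304, 0.1666) with yaw 34.3°, and the base at (0.5707, -0.1609) with yaw -12.25°. Grasping now.

```bash
cat >> h.py <<'E'
TP=34.29*D; BP=-12.25*D; TC=np.array([.5304,.1666]); BC=np.array([.5707,-.1609])
def bw(x,y): return BC+[np.cos(BP)*x-np.sin(BP)*y, np.sin(BP)*x+np.cos(BP)*y]
E
python3 - <<'E'
from h import *
psi=TP+np.pi/2
m.movep([*TC,.10],down(psi))
m.move_linear([*TC,.026],speed=.08); print(m.current_force())
m.set_gripper(.0); print("gap",m.current_finger_gap(),m.current_grasp_force())
m.move_linear([*TC,.146],speed=.1); m.hold(.2); print("lift",m.current_finger_gap(),m.current_force(),m.current_clock())
m.movep([*BC,.146],down(BP+np.pi/2)); m.hold(.3)
print("over",m.current_position(),m.current_tcp_rot(),m.current_force(),m.current_finger_gap(),m.current_clock())
import pickle; c=wrist(); s=m.read_camera("scene"); pickle.dump((c,s),open("w2.pkl","wb"))
im=np.hstack([cv2.resize(c["frame"],(400,300)),cv2.resize(s["frame"][110:260,210:410],(400,300))])
cv2.imwrite("pics/held.png",im[...,::-1])
E
```

```text
[-0.14872768  0.30318962  0.1077419 ]
gap 0.009244576930890579 30.00029683113098
lift 0.008943965110270475 [-0.87890124 -0.07773942 -4.27643535] 7.2417
over [ 0.57091841 -0.15988599  0.14600189] [-3.14156736e+00 -2.92775105e-04  1.35868739e+00] [ 0.70362324  0.19328697 -3.54552412] 0.009272333090862669 8.7917
```

View pics/held.png

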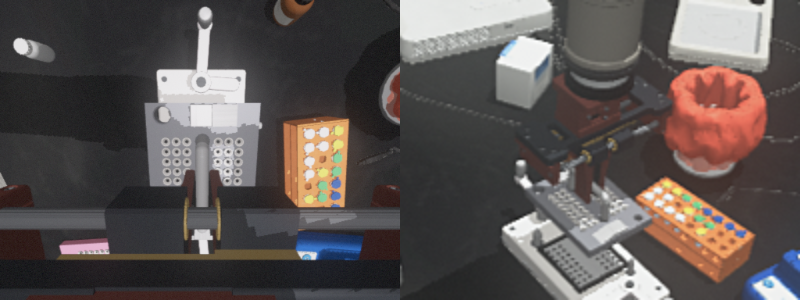

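The template is held level over the base with the bottle and rack clear. The large hole shows at about (165,115) in the left picture. I'll measure the in-hand offset before lowering.

Run:
```python
from h import *
import pickle
c,s=pickle.load(open("w2.pkl","rb")); P=cloud(c)
k=(P[...,2]>.122)&(P[...,2]<.142); k[240:]=0; k[:,:170]=0; k[:,345:]=0
n,l,st,_=cv2.connectedComponentsWithStats(k.astype(np.uint8)); i=1+st[1:,4].argmax(); print(st[i])
q=P[l==i]; A=np.c_[q[:,:2]-q[:,:2].mean(0),np.ones(len(q))]; f=np.linalg.lstsq(A,q[:,2],rcond=None)[0]; print("plane tilt deg",f[:2]/D,"z",f[2])
k=(l==i)
v,u=np.nonzero(k); r=np.array([ray(c,a,b,.132)[:2] for a,b in zip(u,v)])
# into target base frame
e=(r-BC)@np.array([[np.cos(BP),-np.sin(BP)],[np.sin(BP),np.cos(BP)]])
left=[];right=[]
for y in np.arange(.0,.05,.004):
    w=e[abs(e[:,1]-y)<.002,0]; 
    if len(w): left.append((y,w.min())); right.append((y,w.max()))
front=[(x,e[abs(e[:,0]-x)<.002,1].max()) for x in np.arange(-.04,.041,.008)]
for nme,d in(("left",left),("right",right),("front",front)):
    d=np.array(d); pf=np.polyfit(d[:,0],d[:,1],1); print(nme,pf[0]/D, np.median(d[:,1])*1e3)
# hole = non-template pixels enclosed near (211,147)
h=(~k)[132:162,197:227]; n2,l2,s2,c2=cv2.connectedComponentsWithStats(h.astype(np.uint8)); j=[x for x in range(1,n2) if 10<s2[x,4]<400]
for x in j:
    w=ray(c,c2[x][0]+197,c2[x][1]+132,.132); ee=(w[:2]-BC)@np.array([[np.cos(BP),-np.sin(BP)],[np.sin(BP),np.cos(BP)]]); print("hole",s2[x],w,ee*1e3)
```

```text
[  185   132   149   107 13080]
plane tilt deg [0.84083928 0.516102  ] z 0.13413651432146398
left -0.14800882771344712 -46.65726384208258
right -0.008589895978768391 49.80748492630547
front 0.1372098677086976 65.82972897017314
hole [  3   5  18  20 270] [ 0.55190587 -0.0989092   0.132     ] [-31.51927547  56.59164611]
```

The edges put the held plate about +1.6/+1.8 mm (base x/y) from the base frame as seen by the same camera. Hand-eye translation bias cancels in that comparison, so I correct for it and lower in small steps with force checks.

```bash
cat > low.py <<'E'
from h import *
def go(des,z,off,sp=.03):
    m.move_linear([*(des+off),z],down(BP+np.pi/2),speed=sp)
def lower(des,off,f0,zs,lim=5,lat=5):
    for z in zs:
        go(des,z,off); m.hold(.1); f=np.array(m.current_force())-f0; p=np.array(m.current_position())
        print("z %.4f act"%z,p.round(4),"df",f.round(1),"T",np.round(m.current_torque(),2))
        if f[2]>lim or np.hypot(*f[:2])>lat: print("STOP"); return z
    return None
E
python3 - <<'E'
from low import *
des=np.array([.5688,-.1613]); off=np.zeros(2)
go(des,.096,off,.08); m.hold(.3); off=des-np.array(m.current_position())[:2]; print("off",off)
go(des,.094,off); m.hold(.3); f0=np.array(m.current_force()); print(f0,m.current_position())
lower(des,off,f0,np.arange(.091,.0665,-.003))
print(m.current_clock()); np.save("f0.npy",np.r_[f0,off])
E
```

```text
off [-2.65212061e-04  5.42217198e-05]
[ 0.47997627 -0.39285757 -2.80872144] [ 0.56856893 -0.16127388  0.09402602]
z 0.0910 act [ 0.5685 -0.1613  0.0909] df [-0.3 -0.3  0.2] T [-0.03  0.04 -0.01]
z 0.0880 act [ 0.5685 -0.1613  0.088 ] df [-0.3  0.2 -0.5] T [ 0.01 -0.01 -0.02]
z 0.0850 act [ 0.5685 -0.1612  0.085 ] df [-0.9  0.4 -0.7] T [-0.01 -0.06 -0.02]
z 0.0820 act [ 0.5685 -0.1613  0.082 ] df [-0.1  0.4 -0.1] T [-0.    0.04  0.04]
z 0.0790 act [ 0.5685 -0.1613  0.0789] df [ 0.   1.2 -1.1] T [ 0.01 -0.   -0.03]
z 0.0760 act [ 0.5685 -0.1612  0.076 ] df [-0.2  0.6 -0.5] T [ 0.03 -0.01 -0.02]
z 0.0730 act [ 0.5685 -0.1612  0.0729] df [-0.4 -0.2 -0.4] T [ 0.01 -0.01 -0.02]
z 0.0700 act [ 0.5685 -0.1612  0.0699] df [-0.4  0.  -0.8] T [ 0.   -0.   -0.02]
z 0.0670 act [ 0.5685 -0.1612  0.0669] df [-0.6  0.1 -1. ] T [0.05 0.04 0.04]
13.6667
```

The template is on the pins with no contact force. I'll finish the descent to the seal, release, back off and look.

Run:
```python
from low import *
a=np.load("f0.npy"); f0,off=a[:3],a[3:]; des=np.array([.5688,-.1613])
lower(des,off,f0,[.066,.065,.064],lim=2.5)
m.set_gripper(.06); m.hold(.2); print(m.current_finger_gap(),m.current_force())
p=np.array(m.current_position()); m.move_linear([*p[:2],.15],speed=.12)
t=bw(0,0)-.06*np.array([np.cos(BP+np.pi/2),np.sin(BP+np.pi/2)]); m.movep([*t,.19],down(BP+np.pi/2)); m.hold(.2)
import pickle; c=wrist(); s=m.read_camera("scene"); pickle.dump((c,s),open("w3.pkl","wb")); print(m.current_clock())
P=cloud(c); k=(P[...,2]>.044)&(P[...,2]<.06)&(np.hypot(P[...,0]-.57,P[...,1]+.16)<.085)
q=P[k]; print("top z",np.median(q[:,2])); A=np.c_[q[:,:2]-q[:,:2].mean(0),np.ones(len(q))]; print(np.linalg.lstsq(A,q[:,2],rcond=None)[0])
v,u=np.nonzero(k); r=np.array([ray(c,a,b,.0515)[:2] for a,b in zip(u,v)]); print(cv2.minAreaRect((r*1e3).astype(np.float32)))
im=np.hstack([cv2.resize(c["frame"][0:290,130:420],(400,400)),cv2.resize(s["frame"][175:295,250:370],(400,400))])
cv2.imwrite("pics/placed.png",im[...,::-1])
```

```text
z 0.0660 act [ 0.5685 -0.1613  0.066 ] df [ 0.   1.  -0.8] T [ 0.01  0.1  -0.02]
z 0.0650 act [ 0.5691 -0.1614  0.0654] df [-0.4  0.5  3.7] T [-0.02 -0.06 -0.02]
STOP
0.06000306897956566 [-0.48496218 -0.12814447 -0.252827  ]
17.0333
top z 0.053186800444785576
[0.00056908 0.00031227 0.0535843 ]
((570.0996704101562, -162.93820190429688), (163.39378356933594, 96.4024658203125), 77.76773071289062)
```

View pics/placed.png

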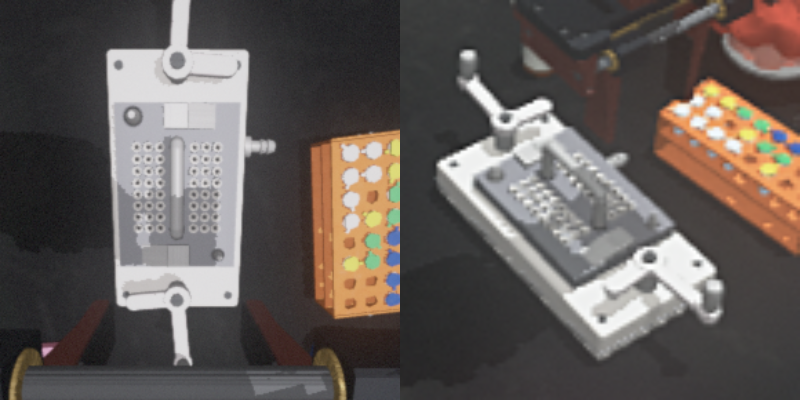

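The template is seated: both pins show in their holes (left picture (132,116) and (218,255)), it lies level, and the noses are clear of its ends. The seated TCP puts the base centre at (0.569, -0.1613). Next is the left latch: cage its knob between the fingers and drive it round the pivot.

```bash
cat > latch.py <<'E'
from h import *
import h
h.BC=np.array([.569,-.1613])
def latch(side,phi0):
    sgn=1 if side=="left" else -1
    piv=h.bw(0,.088*sgn); end=BP/D+(0 if sgn>0 else -180); sh=0 if sgn>0 else 180
    pos=lambda a:[*(piv+.058*np.array([np.cos(a*D),np.sin(a*D)])),.071]
    ori=lambda a:down((a+sh)*D)
    a=phi0; q=pos(a); m.set_gripper(.036); m.movep([*q[:2],.125],ori(a))
    m.hold(.2); f0=np.array(m.current_force())
    m.move_linear(q,speed=.08); print("down",(np.array(m.current_force())-f0).round(1),np.round(m.current_position(),4))
    m.set_gripper(.017); print("gap",m.current_finger_gap(),(np.array(m.current_force())-f0).round(1))
    while a>end-9:
        a-= 8 if a>end+8 else 2 if a>end-2 else 1
        m.move_linear(pos(a),ori(a),speed=.06); f=np.array(m.current_force())-f0
        ft=f@[-np.sin(a*D),np.cos(a*D),0]; fr=f@[np.cos(a*D),np.sin(a*D),0]
        p=np.array(m.current_position())[:2]-piv
        print("cmd %.1f act %.1f r %.1f  ft %.1f fr %.1f fz %.1f"%(a-end,np.arctan2(p[1],p[0])/D-end-(360 if np.arctan2(p[1],p[0])/D-end>180 else 0),np.hypot(*p)*1e3,ft,fr,f[2]))
        if abs(ft)>60 or abs(fr)>40: print("STOP force"); break
        if a<end+1 and ft>28: print("at stop"); break
    return a,pos,ori,end
E
python3 - <<'E'
from latch import *
a,pos,ori,end=latch("left",74); print(a,end,m.current_clock())
E
```

```text
down [0.4 0.1 0. ] [ 0.604  -0.0195  0.0712]
gap 0.017134761554660757 [-0.4  0.3 -0.2]
cmd 78.2 act 78.3 r 58.0  ft -0.0 fr 0.2 fz 0.0
cmd 70.2 act 70.4 r 58.0  ft -0.2 fr 0.6 fz 0.4
cmd 62.2 act 62.5 r 57.9  ft -1.0 fr -0.5 fz -0.3
cmd 54.2 act 54.5 r 57.9  ft 0.2 fr 0.2 fz 0.5
cmd 46.2 act 46.4 r 57.9  ft -1.4 fr -0.1 fz -0.1
cmd 38.2 act 38.5 r 58.0  ft -0.1 fr -0.4 fz 0.1
cmd 30.2 act 30.4 r 58.0  ft 0.2 fr 0.1 fz 0.3
cmd 22.2 act 22.6 r 57.9  ft 0.9 fr 0.6 fz -0.2
cmd 14.2 act 14.7 r 57.9  ft 2.0 fr 0.3 fz 0.5
cmd 6.2 act 5.5 r 58.2  ft -0.2 fr 0.0 fz 0.6
cmd 4.2 act 3.9 r 58.2  ft 0.1 fr 1.3 fz 0.4
cmd 2.2 act 3.3 r 58.1  ft 4.5 fr 0.7 fz 1.4
cmd 0.2 act 1.6 r 58.0  ft 5.5 fr -0.4 fz 0.0
cmd -1.8 act -0.6 r 58.0  ft 5.9 fr 0.2 fz 0.1
cmd -3.8 act -1.4 r 57.8  ft 7.3 fr -1.8 fz 1.3
cmd -4.8 act -1.4 r 57.6  ft 9.3 fr -1.4 fz 1.9
cmd -5.8 act -1.5 r 57.5  ft 10.5 fr -2.4 fz 2.1
cmd -6.8 act -1.6 r 57.4  ft 12.3 fr -4.7 fz 2.0
cmd -7.8 act -1.6 r 57.3  ft 13.3 fr -2.4 fz 3.0
cmd -8.8 act -1.7 r 57.1  ft 15.5 fr -4.3 fz 2.6
cmd -9.8 act -1.7 r 57.0  ft 16.7 fr -5.4 fz 3.1
-22 -12.25 25.6917
```

The left latch hit its stop (angle stays at -1.4° while force rises, which is just the finger slack). I back off, release and do the right one.

```bash
cat >> latch.py <<'E'
def leave(side):
    sgn=1 if side=="left" else -1
    piv=h.bw(0,.088*sgn); a=BP/D+(0 if sgn>0 else -180)-.5; sh=0 if sgn>0 else 180
    q=piv+.058*np.array([np.cos(a*D),np.sin(a*D)])
    m.move_linear([*q,.071],down((a+sh)*D),speed=.03); m.set_gripper(.036); print("free",m.current_force())
    m.move_linear([*q,.135],speed=.1)
E
python3 - <<'E'
from latch import *
leave("left")
a,pos,ori,end=latch("right",-97); print(m.current_clock())
E
```

```text
free [-0.24889704  0.16125943  0.12104596]
down [-0.2  0.8  0.8] [ 0.5435 -0.3051  0.0712]
gap 0.01708928795816473 [-1.   0.1 -0.1]
cmd 87.2 act 87.2 r 58.0  ft -0.5 fr 0.2 fz 1.0
cmd 79.2 act 79.4 r 57.9  ft -0.6 fr -0.2 fz -0.1
cmd 71.2 act 71.5 r 57.9  ft -0.9 fr -0.2 fz -0.1
cmd 63.2 act 63.4 r 57.8  ft -1.3 fr -0.3 fz 0.7
cmd 55.2 act 55.4 r 57.9  ft 0.1 fr 0.1 fz 0.1
cmd 47.2 act 47.5 r 57.9  ft -0.9 fr 0.1 fz 0.3
cmd 39.2 act 39.4 r 57.9  ft -1.0 fr -0.4 fz -0.1
cmd 31.2 act 31.3 r 57.9  ft -1.1 fr 0.1 fz -0.2
cmd 23.2 act 23.2 r 57.9  ft -0.2 fr 1.0 fz 0.5
cmd 15.2 act 15.2 r 57.9  ft -0.3 fr 0.5 fz 0.0
cmd 7.2 act 7.1 r 57.9  ft -1.4 fr 0.0 fz 0.5
cmd 5.2 act 5.4 r 58.0  ft -0.3 fr 0.1 fz 0.1
cmd 3.2 act 3.6 r 57.9  ft 1.0 fr 0.1 fz 0.4
cmd 1.2 act 1.3 r 58.0  ft 0.5 fr 1.3 fz 0.5
cmd -0.8 act -0.9 r 58.0  ft 1.4 fr 0.9 fz 0.4
cmd -2.8 act -2.0 r 57.9  ft 4.8 fr 0.2 fz -0.4
cmd -3.8 act -2.1 r 57.7  ft 6.2 fr 0.0 fz -1.8
cmd -4.8 act -2.2 r 57.6  ft 8.7 fr -1.2 fz -3.3
cmd -5.8 act -2.3 r 57.4  ft 10.4 fr -1.7 fz -3.5
cmd -6.8 act -2.4 r 57.3  ft 12.9 fr -2.6 fz -4.4
cmd -7.8 act -2.5 r 57.1  ft 14.5 fr -4.3 fz -6.3
cmd -8.8 act -2.5 r 57.0  ft 17.6 fr -4.5 fz -6.4
cmd -9.8 act -2.6 r 56.9  ft 20.8 fr -5.8 fz -7.3
37.025
```

Run:
```python
from latch import *
leave("right")
psi=BP+np.pi/2; t=h.BC-.09*np.array([np.cos(psi),np.sin(psi)]); m.movep([*t,.24],down(psi)); m.hold(.2)
c=wrist(); s=m.read_camera("scene"); print(m.current_clock())
P=cloud(c); k=(P[...,2]>.040)&(P[...,2]<.056)&(np.hypot(P[...,0]-.569,P[...,1]+.1613)<.045)
q=P[k]; A=np.c_[(q[:,:2]-h.BC)@np.array([[np.cos(BP),-np.sin(BP)],[np.sin(BP),np.cos(BP)]]),np.ones(len(q))]; print("median",np.median(q[:,2]),"plane",np.linalg.lstsq(A,q[:,2],rcond=None)[0])
im=np.hstack([cv2.resize(c["frame"][0:260,130:390],(400,400)),cv2.resize(s["frame"][175:295,250:370],(400,400))])
cv2.imwrite("pics/closed.png",im[...,::-1])
```

```text
free [0.19516388 0.42909083 0.05970849]
40.325
median 0.049843005211649416 plane [2.85182143e-03 7.09940383e-05 4.99716528e-02]
```

View pics/closed.png

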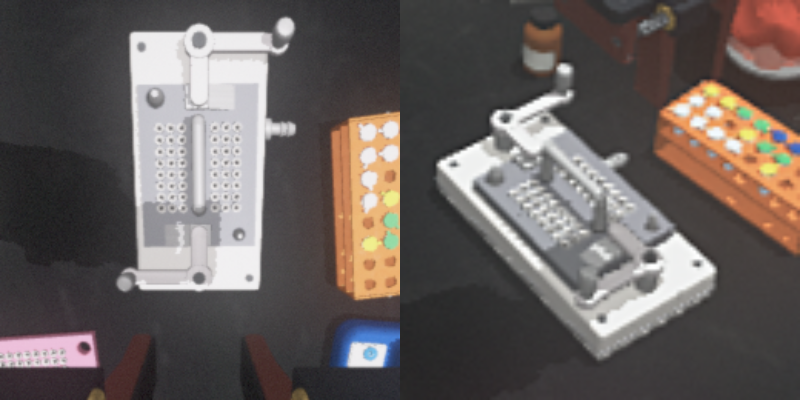

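The picture shows both levers closed across the base ends, left knob at (283,35) and right knob at (127,281), with both noses over the template's ramps. The template's top dropped from 53.2 to 49.8 mm, which matches 3.5 mm to flush, and it is level. The rack, bottle and look-alikes have not moved, and nothing touches the robot.

```bash
python3 -c "
from plant import manip as m
print(m.hand_in(), m.current_clock())"
```

```text
the job is handed in; nothing more can be done
the job is handed in; nothing more can be done
```

The job is handed in at about 40 s on the robot's clock: the template sits on its pins, measured flush and level, and both latches were driven to their stops and stayed there after release. The verdict was not shown.

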